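# Move the tall tea vial from the storage rack to the serving rack

## Task

The serving rack for the tea vials has one bay empty: fill it with the one tall vial from the storage rack. In the storage rack it can only be held by its narrow edges and in the serving rack only by its broad faces, so draw it out, stand it upright on the worktop clear of both racks, let go, take it the other way and lower it into the empty bay until it rests on the bottom. Do not drop it or tip it over, and leave the other vials and the things on the bar where they are.

Things in the scene. Friction and masses are not known exactly. Their poses are not given: they have to be found in the camera images.
- tall_vial_center (a point): Centre (half-way up) of the vial to move: flat, rectangular, white ceramic with a fixed brown wooden lid; 26 mm thick (its x), 52 wide (its y), 105 tall (its z, up) with lid, about 0.14 kg. Either way round will do. The only tall one in the storage rack, in any of its three slots, its width along the rack's x, its foot 8 mm above the worktop and 22 mm deep in the slot.
- storage_rack: Fixed light-wood rack; origin under its centre on the worktop, z up. Block 76 (x) by 126 (y) by 30 mm high; three pockets 54.6 (x) by 28.6 (y), 22 deep, at y = -38, 0, 38 mm. Panels 6 thick (y), 46 wide (x), at y = -57, -19, 19, 57 mm, rise to 123 mm, 10 above the tall vial's lid: fingers reach a vial only at its narrow edges, closing along the rack's x.
- serving_rack: Fixed light-wood rack; origin under its centre on the worktop, z up. Block 56 (x) by 212 (y) by 30 mm high; three pockets (bays) 28.6 (x) by 54.6 (y), 22 deep, rims chamfered 2, at y = -66, 0, 66 mm. Panels 7 thick (y), 30 deep (x), at y = -99, -33, 33, 99 mm, rise to 127 mm, 12 above a seated vial; open front and back: fingers hold a vial there closing along the rack's x.
- free_bay (a point): Top centre of the 2 mm cork pad that lies in the empty bay of the serving rack, 10 mm above the worktop, 20 mm below the pocket's rim; axes as the rack's. The seated vial's foot rests on it, its centre 52.5 mm above this point.
- short_vial_a_center (a point): Centre of a short vial in the storage rack, 26 x 52 x 70 mm, otherwise like the tall one; stays.
- short_vial_b_center (a point): Centre of the other short vial in the storage rack, 26 x 52 x 70 mm; stays.
- served_vial_a_center (a point): Centre of a tall vial (26 x 52 x 105 mm) already in the serving rack; stays.
- served_vial_b_center (a point): Centre of the other tall vial (26 x 52 x 105 mm) already in the serving rack; stays.
- salt: Salt mill, 44 mm across, 90 mm tall, to the right; origin under its foot; stays.
- pepper: Pepper mill, 44 mm across, 90 mm tall, to the right; origin under its foot; stays.
- sugar_bowl: Lidded white sugar bowl, 67 mm across, 74 mm tall, behind the work; origin under its foot; stays.
- tall_vial: The tall vial again: this is the centre of its underside.
Not all that is in view belongs to the job. What is shaped like the storage_rack but pink or yellow is not meant.

How it is judged:
By the outcome, as a careful person would: the job done as asked, in the order asked, and still so for the second after the job is handed in, with the robot touching nothing.
It also fails if it takes over 61 s, if anything falls off the work surface, if the arm or the gripper's body presses on something with over 40 N, if the wrist force passes 120 N, or if a joint passes its speed limit or range.

## Robot

A 6-joint arm with a two-finger parallel gripper is mounted at the origin on a cart in front of the work surface, level with it; the furniture and walls round the work are solid. World frame = base frame: x ahead of the robot, y to its left, z up, the work surface at z = 0. Lengths are in mm, angles in rad, forces in N, time in s.
With the tool pointing down it reaches from about 350 to 875 mm from the base axis. Payload 4.2 kg.
Tool frame: the origin (TCP) lies midway between the tips of the shut fingers; the grasp point (between the pads) lies 19 mm behind it (robot.tcp_to_grasp is the distance from the TCP to the grasp point, in mm); z points along the fingers, y is the direction in which the jaws open and shut (so a half turn about z gives the same grasp; the last joint's range is limited). The gripper opens to 87 mm and grips with 3 to 60 N. Pads are 19 mm wide; open, the fingers measure 117 mm over their backs; the gripper's body (75 mm by 190 mm) begins 51 mm behind the grasp point.
Start: joints at [-0.934, 0.385, 0.008, 0, -1.194, -0.259], TCP at [230.561, -580.896, 222.55] pointing down, gripper open.
Joint ranges: [-3.14, 3.14], [-1.21, 2.06], [-1.07, 1.41], [-3.16, 2.05], [-2.99, -0.16], [-3.1, 3.1]. Speed limits (rad/s): [2.79, 2.79, 3.14, 3.14, 3.14, 3.14].

## Interface

Orientations are given as a unit quaternion [x, y, z, w].
In Python, from plant import observe, capture, order, robot gives the robot as it stands.
- The arm moves only by the tool send_rows, never from a script. Its arguments are lists of equal length, an entry for each row: "linear": the shift along the tool's x, y, z scaled (see below), a list of three; "rot": the turn, a rotation vector about the tool's x, y, z scaled (see below), a list of three; "gripper": the gripper command: -1 is shut, 1 is fully open, values between are in proportion. In form: {"linear": [[dx, dy, dz], ...], "rot": [[wx, wy, wz], ...], "gripper": [gripper, ...]}. A call has 1 to 8 rows; each row shifts and turns the commanded pose from where the row before left it, along the tool's axes as they then stand; what a row does not reach is not made up. The controller multiplies each number of a shift by 0.3 m and each number of a turn by pi/2 rad. A row lasts 1/8 s, in which the tool goes at most 62.5 mm and 10.7 degrees, less where a joint would pass 70% of its speed; a pose out of reach is approached as far as the arm can. A call with a number of a shift or a turn outside -1 to 1 is refused whole. A call with a gripper value outside its range is refused whole. The fingers move at their own pace and stop on an object; "squeeze" is the grip in N (left out, the last holds). Time passes only in rows, so rows that do not move let the fingers close. It gives the time, the measured TCP pose, the force and the opening at its end, in the units of the state.
- observe(): the state, without advancing time (a new reading comes with each control period).
- capture(name): name is "scene" or "top"; returns a dict with "image" (400x640x3 uint8, red, green, blue), "fx", "fy", "cx", "cy" (pixels), "k1" (the pictures are not rectified: a ray, as slopes to the right and down, at radius r is drawn at 1 + k1 r^2 times it, then the intrinsics apply), "xyz" and "attitude" of the camera in the world. Camera axes: x right, y down, z forward; pixel columns grow to the right and rows downward; lengths in mm; the calibration is good to about 2 mm. A picture is of the moment at which its call begins. There is no depth.
- order.hand_in(): hands the job in, once; it reports no verdict.
The state is a dict: "t": time; "qpos": joint angles; "joint_velocities": joint speeds; "joint_torque": joint torques, N m; "ee_pos": TCP position; "orientation": TCP orientation; "wrist_force": force on the tool from outside, world axes, zero at the start; "torque": the same for the moment, N m; "finger_gap": finger opening in mm.
Only numpy, scipy, OpenCV 4.12 (cv2) and the standard library are available. Lean on these libraries where they do the work, as an engineer would, in place of code of your own. Each camera call takes 0.05 s, during which the arm holds its last target. There are 200 camera calls.

## Working session

There is one attempt and no reset: what is moved stays moved. The work goes in short steps, Python scripts to look and compute and a tool call to move; the robot and the scene stay as the last step left them, time stands still between calls to the robot, and variables do not carry over. Pictures are saved under pics/ and viewed, about 8 in all and at most 12, crops included, and the job is handed in when it is done.

Besides the shell and the picture viewer there is one more tool, called after ">>>" in YAML: its name, and indented under it one key for each argument. send_rows: Moves the arm, as the interface text tells. Its arguments: {"type":"object","properties":{"linear":{"type":"array"},"rot":{"type":"array"},"gripper":{"type":"array"},"squeeze":{"type":"number"}},"required":["linear","rot","gripper"]}

```bash
mkdir -p pics
cat > h.py <<'E'
import numpy as np,cv2
from scipy.spatial.transform import Rotation as R
from plant import observe,capture,order,robot
E
python3 - <<'E'
from h import *
s=observe();print(s);print(robot)
for n in("scene","top"):
    c=capture(n);cv2.imwrite(f"pics/{n}0.png",c["image"][:,:,::-1]);print({k:v for k,v in c.items() if k!="image"})
E
```

```text
{'t': 0.0, 'qpos': array([-9.34412848e-01,  3.85565754e-01,  6.61992792e-03, -5.05307295e-04,
       -1.19398193e+00, -2.58593292e-01]), 'joint_velocities': array([-9.12162098e-04,  5.86220535e-04,  1.99096525e-03, -1.20925653e-05,
        1.76650814e-03,  2.07263852e-03]), 'joint_torque': array([-1.05735340e-03, -3.90668678e+01,  1.87410986e+01,  4.21991989e+00,
        1.11273222e-02, -1.91610852e-04]), 'ee_pos': array([ 230.3354341 , -580.36125604,  221.45079901]), 'orientation': array([-1.87682086e-01,  9.82229222e-01,  1.06239004e-03, -2.49429969e-04]), 'wrist_force': array([-0.85749667,  0.31026682,  0.41403183]), 'torque': array([-0.02631697, -0.01191546, -0.02975233]), 'finger_gap': 87.11990886926033}
<Robot object at 0x7f9bf4357e00>
{'fx': 497.2912717923278, 'fy': 497.2912717923278, 'cx': 312.00646289487116, 'cy': 194.32929885067688, 'k1': 0.00859609251960631, 'xyz': array([1561.33014777, -512.87750314, 1214.5463924 ]), 'attitude': array([ 0.77906698,  0.50773731, -0.19927359, -0.30910758])}
{'fx': 410.30698738877527, 'fy': 410.30698738877527, 'cx': 316.0606419297878, 'cy': 195.724495125133, 'k1': -0.04827380767859279, 'xyz': array([ 464.4354125 ,  -55.54521071, 1350.04926969]), 'attitude': array([-0.70126013,  0.71165962, -0.02873577,  0.03080698])}
```

View pics/scene0.png

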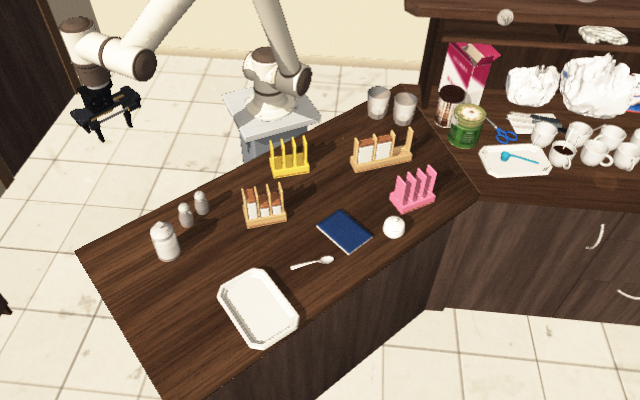

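View pics/top0.png

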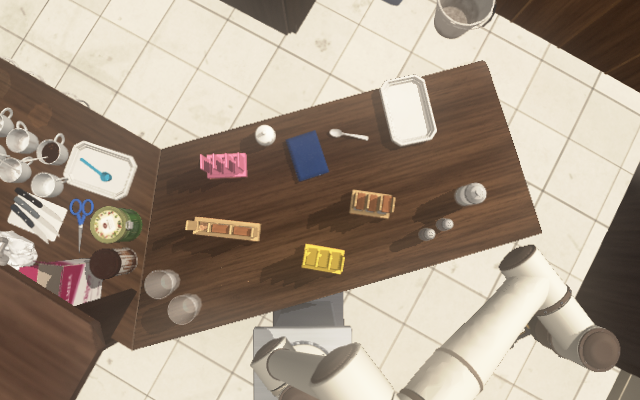

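```bash
cat >> h.py <<'E'
from scipy.optimize import least_squares
def proj(c,P):
    P=np.atleast_2d(P).astype(float)
    q=(P-c["xyz"])@R.from_quat(c["attitude"]).as_matrix()
    s=q[:,:2]/q[:,2:];r2=(s**2).sum(1,keepdims=True)
    return s*(1+c["k1"]*r2)*c["fx"]+[c["cx"],c["cy"]]
def back(c,uv,z):
    d=(np.array(uv,float)-[c["cx"],c["cy"]])/c["fx"];s=d.copy()
    for _ in range(20): s=d/(1+c["k1"]*(s@s))
    w=R.from_quat(c["attitude"]).as_matrix()@np.r_[s,1]
    return c["xyz"]+w*(z-c["xyz"][2])/w[2]
def crop(c,u,v,w,h,k):
    return cv2.resize(c["image"][v:v+h,u:u+w,::-1],None,fx=k,fy=k,interpolation=cv2.INTER_CUBIC)
E
python3 - <<'E'
from h import *
s=capture("scene");t=capture("top")
print(back(t,(372,204),70),back(t,(227,229),70),back(s,(264,215),20),back(s,(380,160),20))
a=np.vstack([np.hstack([crop(s,235,175,66,60,6),crop(t,340,180,66,60,6)]),np.hstack([crop(s,345,120,80,56,5)[:,:396],crop(t,182,205,80,56,5)[:,:396]])])
a=a[:600];print(a.shape);cv2.imwrite("pics/c1.png",a)
E
```

```text
[ 543.96941099 -227.10042184   70.        ] [472.48933563 226.77969643  70.        ] [ 559.81070107 -231.15038863   20.        ] [483.62411394 230.86155462  20.        ]
(600, 792, 3)
```

View pics/c1.png

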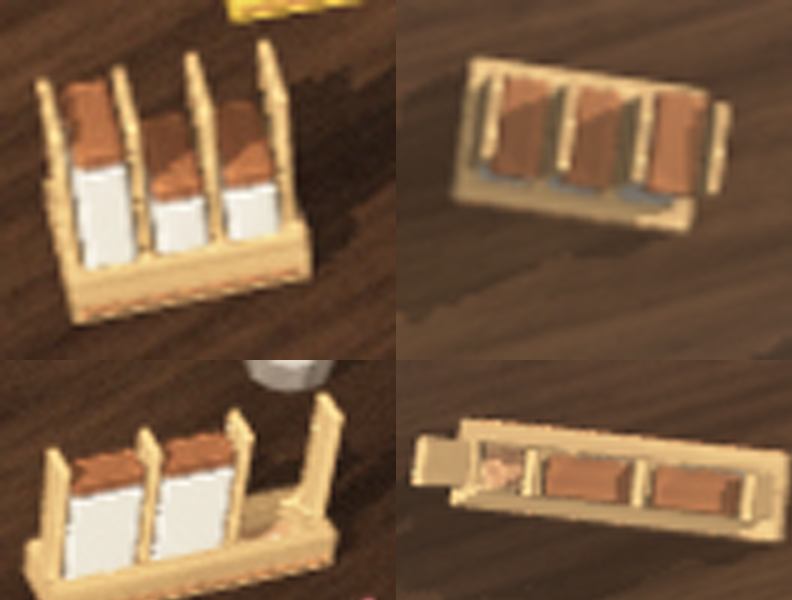

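```bash
cat >> h.py <<'E'
def box(x,y,z0,z1,dx,dy):
    return np.array([[x+a*dx/2,y+b*dy/2,z] for a in(-1,1) for b in(-1,1) for z in(z0,z1)])
def storage(slot=None):
    b=[box(0,0,0,30,76,126)]+[box(0,y,30,123,46,6) for y in(-57,-19,19,57)]
    for i,y in enumerate((-38,0,38)): b.append(box(0,y,8,113 if i==slot else 78,52,26))
    return b
def serving(bay=None):
    b=[box(0,0,0,30,56,212)]+[box(0,y,30,127,30,7) for y in(-99,-33,33,99)]
    for i,y in enumerate((-66,0,66)):
        if i!=bay: b.append(box(0,y,10,115,26,52))
    return b
def place(b,p):
    c,s=np.cos(p[2]),np.sin(p[2]);return [q@np.array([[c,s,0],[-s,c,0],[0,0,1]])+[p[0],p[1],0] for q in b]
K=6
def render(c,boxes,roi):
    u,v,w,h=roi;m=np.zeros((h*K,w*K),np.uint8)
    for q in boxes:
        z=((proj(c,q)-[u,v]+.5)*K-.5)
        cv2.fillConvexPoly(m,cv2.convexHull(np.round(z*16).astype(np.int32)),1,shift=4)
    return m
def mask(c,roi):
    u,v,w,h=roi;g=c["image"][v:v+h,u:u+w,0]
    g=cv2.resize(g,None,fx=K,fy=K,interpolation=cv2.INTER_CUBIC)
    t,m=cv2.threshold(g,0,1,cv2.THRESH_BINARY+cv2.THRESH_OTSU);return m,t
E
cat > fit.py <<'E'
from h import *
from scipy.optimize import minimize
s=capture("scene");t=capture("top")
rs={"st":((235,180,60,52),(342,182,60,44)),"se":((344,122,72,52),(182,212,82,34))}
out=[]
for n,mk,p0 in(("st",storage,(547,-229)),("se",serving,(476,229))):
    for views in((s,),(t,),(s,t)):
        best=None
        M=[(c,r)+mask(c,r) for c,r in zip((s,t),rs[n]) if any(c is v for v in views)]
        for sl in(0,2):
          for yaw in (-.3,-.15,0,.15,.3):
            f=lambda p:sum((render(c,place(mk(sl),p),r)!=m).sum() for c,r,m,_ in M)/K**2
            o=minimize(f,(*p0,yaw),method="Nelder-Mead",options=dict(initial_simplex=np.array([(*p0,yaw),(p0[0]+8,p0[1],yaw),(p0[0],p0[1]+8,yaw),(*p0,yaw+.1)]),maxiter=150))
            if best is None or o.fun<best[0]: best=(o.fun,o.x,sl)
        print(n,len(views),[m[3] for m in M],best)
    for c,r,m,_ in M:
        im=crop(c,*r,K).copy()
        for k,col in((render(c,place(mk(best[2]),best[1]),r),(0,255,0)),(m,(255,0,0))):
            cv2.drawContours(im,cv2.findContours(k,cv2.RETR_LIST,cv2.CHAIN_APPROX_NONE)[0],-1,col,1)
        out.append(im)
H=[max(o.shape[0] for o in out[i:i+2]) for i in(0,2)]
A=np.zeros((sum(H),max(sum(o.shape[1] for o in out[i:i+2]) for i in(0,2)),3),np.uint8)
y=0
for i in(0,2):
    x=0
    for o in out[i:i+2]: A[y:y+o.shape[0],x:x+o.shape[1]]=o;x+=o.shape[1]
    y+=H[i//2]
f=min(800/A.shape[1],600/A.shape[0],1);cv2.imwrite("pics/fit.png",cv2.resize(A,None,fx=f,fy=f,interpolation=cv2.INTER_AREA))
E
python3 fit.py
```

```text
st 1 [147.0] (np.float64(238.25), array([ 5.46555989e+02, -2.27009262e+02, -1.59640251e-01]), 0)
st 1 [137.0] (np.float64(400.5), array([ 5.48952654e+02, -2.28725909e+02, -1.62310581e-01]), 2)
st 2 [147.0, 137.0] (np.float64(654.7777777777778), array([ 5.49061893e+02, -2.27673143e+02, -1.62000545e-01]), 0)
se 1 [145.0] (np.float64(125.80555555555556), array([ 4.71869907e+02,  2.39734035e+02, -1.21749851e-01]), 2)
se 1 [138.0] (np.float64(92.0), array([ 4.75201527e+02,  2.39532102e+02, -1.20465835e-01]), 0)
se 2 [145.0, 138.0] (np.float64(250.5), array([ 4.74841381e+02,  2.38513450e+02, -1.18551707e-01]), 2)
```

View pics/fit.png

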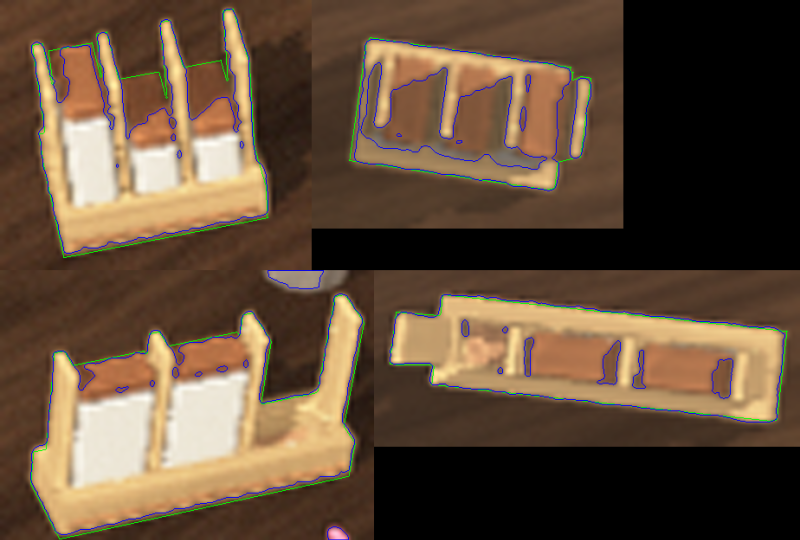

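```bash
cat >> h.py <<'E'
ST=np.array([549,-228,-.161]);SE=np.array([475,239,-.120])
def at(p,x,y): c,s=np.cos(p[2]),np.sin(p[2]);return np.array([p[0]+c*x-s*y,p[1]+s*x+c*y])
def go(x,y,z,head):
    "remaining move in tool axes and units; head = heading of tool y, deg"
    o=observe();h=np.radians(head)
    T=np.array([[np.sin(h),np.cos(h),0],[-np.cos(h),np.sin(h),0],[0,0,-1]]).T.copy()
    T=np.column_stack([[np.sin(h),-np.cos(h),0],[np.cos(h),np.sin(h),0],[0,0,-1]])
    C=R.from_quat(o["orientation"]).as_matrix();d=np.array([x,y,z])-o["ee_pos"]
    print("t",round(o["t"],2),"pos",o["ee_pos"].round(1),"gap",round(o["finger_gap"],1),"F",o["wrist_force"].round(1))
    print("shift now-axes",(C.T@d/300).round(3),"shift goal-axes",(T.T@d/300).round(3),"rot",(R.from_matrix(C.T@T).as_rotvec()/(np.pi/2)).round(3))
E
python3 - <<'E'
from h import *
t=capture("top")
print(at(ST,0,-38),at(SE,0,66))
for n,p,z in(("book",[(288,140),(318,132),(328,172),(298,181)],5),("yellow",[(307,243),(345,248),(341,274),(303,270)],30)):
    print(n,[back(t,q,z)[:2].round() for q in p])
go(*at(ST,0,-38),222,180+np.degrees(ST[2]))
E
```

```text
[ 542.90839655 -265.50856392] [482.90100568 304.52536997]
book [array([766.,  38.]), array([791., -62.]), array([656., -93.]), array([628.,   6.])]
yellow [array([425., -21.]), array([ 407., -143.]), array([ 325., -128.]), array([339.,  -7.])]
t 0.35 pos [ 230.5 -580.8  222.3] gap 87.0 F [ 0.1  0.2 -0.7]Traceback (most recent call last):
  File "<stdin>", line 6, in <module>
  File "h.py", line 50, in go
    print("shift now-axes",(C.T@d/300).round(3),"shift goal-axes",(T.T@d/300).round(3),"rot",(R.from_matrix(C.T@T).as_rotvec()/(np.pi/2)).round(3))
                                                                                              ~~~~~~~~~~~~~^^^^^^^
  File "scipy/spatial/transform/_rotation.pyx", line 1143, in scipy.spatial.transform._rotation.Rotation.from_matrix
ValueError: Non-positive determinant (left-handed or null coordinate frame) in rotation matrix 0: [[-5.13107286e-01  8.58324480e-01 -2.00567574e-05]
 [ 8.58324406e-01  5.13107231e-01 -4.29156098e-04]
 [ 3.58063917e-04  2.37418325e-04  9.99999908e-01]].
```

```bash
sed -i '/T=np.array(\[\[np.sin/d; s/\[\[np.sin(h),-np.cos(h),0\]/[[-np.sin(h),np.cos(h),0]/' h.py
python3 - <<'E'
from h import *
go(*at(ST,0,-38),222,180+np.degrees(ST[2]))
E
```

```text
t 0.35 pos [ 230.5 -580.8  222.3] gap 87.0 F [ 0.1  0.2 -0.7]
shift now-axes [-1.355e+00  5.930e-01  1.000e-03] shift goal-axes [-1.204e+00 -8.590e-01  1.000e-03] rot [ 0.     0.    -0.657]
```

>>> send_rows:
  linear:
    - [-0.17,0.075,0]
    - [-0.17,0.075,0]
    - [-0.17,0.075,0]
    - [-0.17,0.075,0]
    - [-0.17,0.075,0]
    - [-0.17,0.075,0]
    - [-0.17,0.075,0]
    - [-0.165,0.068,0]
  rot:
    - [0,0,0]
    - [0,0,0]
    - [0,0,0]
    - [0,0,0]
    - [0,0,0]
    - [0,0,0]
    - [0,0,0]
    - [0,0,0]
  gripper: [1,1,1,1,1,1,1,1]

```text
t: 1.35
ee_pos: [543.9, -264.0, 222.8]
orientation: [-0.188, 0.982, -0.0, 0.0]
wrist_force: [0.1, -0.9, -0.8]
finger_gap: 87.1
```

>>> send_rows:
  linear:
    - [0,0,0]
    - [0,0,0]
    - [0,0,0]
    - [0,0,0]
    - [0,0,0]
    - [0,0,0]
    - [0,0,0]
    - [0,0,0]
  rot:
    - [0,0,-0.11]
    - [0,0,-0.11]
    - [0,0,-0.11]
    - [0,0,-0.11]
    - [0,0,-0.11]
    - [0,0,-0.107]
    - [0,0,0]
    - [0,0,0]
  gripper: [1,1,1,1,1,1,1,1]

```text
t: 2.35
ee_pos: [542.7, -265.6, 222.5]
orientation: [-0.647, 0.762, 0.0, -0.0]
wrist_force: [-0.2, -0.1, 1.4]
finger_gap: 87.1
```

Run:
```python
from h import *
go(*at(ST,0,-38),65,180+np.degrees(ST[2]))
```

```text
t 2.35 pos [ 542.7 -265.6  222.5] gap 87.1 F [-0.2 -0.1  1.4]
shift now-axes [-0.    -0.001  0.525] shift goal-axes [-0.    -0.001  0.525] rot [ 0.     0.    -0.002]
```

>>> send_rows:
  linear:
    - [0,0,0.1]
    - [0,0,0.1]
    - [0,0,0.1]
    - [0,0,0]
    - [0,0,0]
  rot:
    - [0,0,0]
    - [0,0,0]
    - [0,0,0]
    - [0,0,0]
    - [0,0,0]
  gripper: [1,1,1,1,1]

```text
t: 2.98
ee_pos: [543.7, -266.0, 133.8]
orientation: [-0.648, 0.762, -0.001, 0.0]
wrist_force: [-0.6, -0.2, 0.7]
finger_gap: 87.3
```

Run:
```python
from h import *
go(*at(ST,0,-38),65,180+np.degrees(ST[2]))
s=capture("scene");t=capture("top")
cv2.imwrite("pics/g1.png",np.hstack([crop(s,210,130,95,100,4),crop(t,330,160,95,100,4)]))
```

```text
t 2.98 pos [ 543.7 -266.   133.8] gap 87.3 F [-0.6 -0.2  0.7]
shift now-axes [-0.001  0.003  0.229] shift goal-axes [-0.001  0.003  0.229] rot [-0.001 -0.    -0.   ]
```

View pics/g1.png

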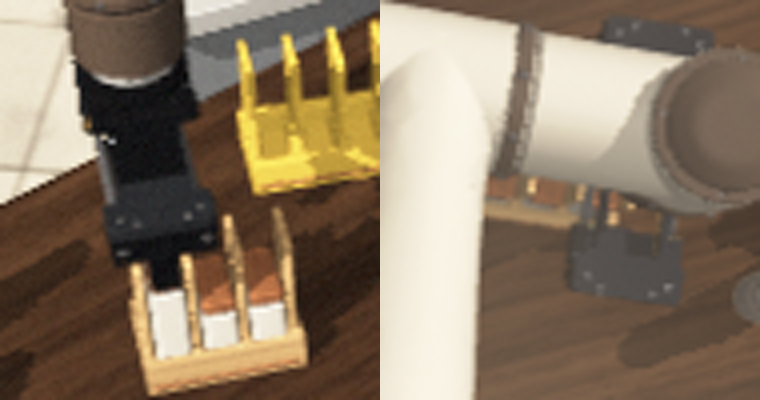

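The scene view shows the open finger, crop (168,280), centred on the tall vial's near edge in the leftmost slot. I'll descend and close gently.

>>> send_rows:
  linear:
    - [0,0,0.06]
    - [0,0,0.06]
    - [0,0,0.06]
    - [0,0,0.05]
    - [0,0,0]
    - [0,0,0]
  rot:
    - [0,0,0]
    - [0,0,0]
    - [0,0,0]
    - [0,0,0]
    - [0,0,0]
    - [0,0,0]
  gripper: [1,1,1,1,1,1]

```text
t: 3.82
ee_pos: [543.5, -265.8, 64.4]
orientation: [-0.648, 0.762, -0.001, 0.0]
wrist_force: [-0.1, -0.3, 0.6]
finger_gap: 86.8
```

>>> send_rows:
  linear:
    - [0,0,0]
    - [0,0,0]
    - [0,0,0]
    - [0,0,0]
    - [0,0,0]
    - [0,0,0]
  rot:
    - [0,0,0]
    - [0,0,0]
    - [0,0,0]
    - [0,0,0]
    - [0,0,0]
    - [0,0,0]
  gripper: [-1,-1,-1,-1,-1,-1]
  squeeze: 8

```text
t: 4.58
ee_pos: [542.3, -265.5, 63.4]
orientation: [-0.648, 0.762, 0.0, -0.0]
wrist_force: [-1.6, 1.2, 0.1]
finger_gap: 52.2
```

>>> send_rows:
  linear:
    - [0,0,0]
    - [0,0,0]
    - [0,0,-0.01]
    - [0,0,-0.02]
    - [0,0,-0.02]
    - [0,0,-0.03]
    - [0,0,-0.03]
    - [0,0,0]
  rot:
    - [0,0,0]
    - [0,0,0]
    - [0,0,0]
    - [0,0,0]
    - [0,0,0]
    - [0,0,0]
    - [0,0,0]
    - [0,0,0]
  gripper: [-1,-1,-1,-1,-1,-1,-1,-1]
  squeeze: 15

```text
t: 5.58
ee_pos: [543.6, -265.8, 97.9]
orientation: [-0.648, 0.762, -0.001, 0.001]
wrist_force: [-0.7, -0.5, -0.4]
finger_gap: 52.0
```

>>> send_rows:
  linear:
    - [0,0,-0.07]
    - [0,0,-0.07]
    - [0,0,-0.07]
    - [0,0,-0.07]
    - [0,0,-0.07]
    - [0,0,0]
    - [0,0,0]
  rot:
    - [0,0,0]
    - [0,0,0]
    - [0,0,0]
    - [0,0,0]
    - [0,0,0]
    - [0,0,0]
    - [0,0,0]
  gripper: [-1,-1,-1,-1,-1,-1,-1]

```text
t: 6.45
ee_pos: [542.1, -265.3, 200.3]
orientation: [-0.648, 0.762, 0.001, -0.0]
wrist_force: [-0.4, -0.0, -2.2]
finger_gap: 51.7
```

Run:
```python
from h import *
go(530,40,66,180+np.degrees(ST[2]))
s=capture("scene")
cv2.imwrite("pics/l1.png",crop(s,190,80,120,150,4))
```

```text
t 6.45 pos [ 542.1 -265.3  200.3] gap 51.7 F [-0.4 -0.  -2.2]
shift now-axes [-0.997  0.202  0.449] shift goal-axes [-0.998  0.203  0.448] rot [ 0.001  0.    -0.   ]
```

View pics/l1.png

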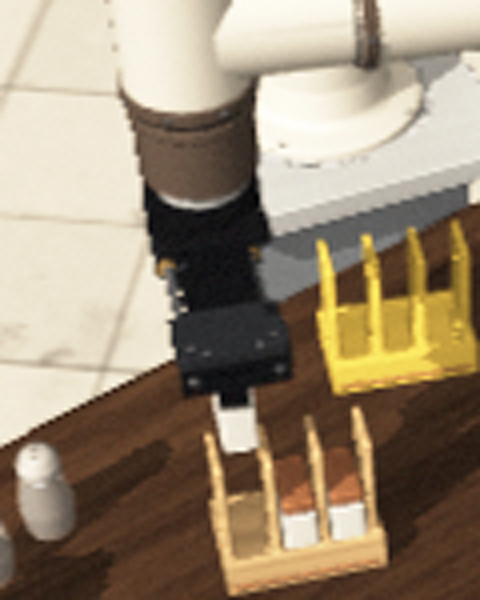

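The vial hangs at crop (237,425), the slot is empty and the short vials are unmoved. Next I carry it to (530, 40).

>>> send_rows:
  linear:
    - [-0.08,0.016,0]
    - [-0.16,0.033,0]
    - [-0.17,0.034,0]
    - [-0.17,0.035,0]
    - [-0.17,0.035,0]
    - [-0.16,0.033,0]
    - [-0.087,0.016,0]
    - [0,0,0]
  rot:
    - [0,0,0]
    - [0,0,0]
    - [0,0,0]
    - [0,0,0]
    - [0,0,0]
    - [0,0,0]
    - [0,0,0]
    - [0,0,0]
  gripper: [-1,-1,-1,-1,-1,-1,-1,-1]

```text
t: 7.5
ee_pos: [530.4, 40.9, 200.5]
orientation: [-0.649, 0.761, 0.0, -0.001]
wrist_force: [0.5, -0.3, -0.7]
finger_gap: 51.8
```

>>> send_rows:
  linear:
    - [0,0,0.06]
    - [0,0,0.1]
    - [0,0,0.1]
    - [0,0,0.1]
    - [0,0,0.06]
    - [0,0,0.02]
    - [0,0,0]
    - [0,0,0]
  rot:
    - [0,0,0]
    - [0,0,0]
    - [0,0,0]
    - [0,0,0]
    - [0,0,0]
    - [0,0,0]
    - [0,0,0]
    - [0,0,0]
  gripper: [-1,-1,-1,-1,-1,-1,-1,-1]

```text
t: 8.5
ee_pos: [531.6, 39.3, 70.4]
orientation: [-0.648, 0.762, -0.0, 0.001]
wrist_force: [-0.1, 0.4, -0.5]
finger_gap: 52.2
```

Run:
```python
from h import *
go(530,40,57,180+np.degrees(ST[2]))
s=capture("scene");print(proj(s,[530,40,0]))
u,v=proj(s,[530,40,60])[0].astype(int)
cv2.imwrite("pics/p1.png",crop(s,u-50,v-60,100,100,5))
```

```text
t 8.5 pos [531.6  39.3  70.4] gap 52.2 F [-0.1  0.4 -0.5]
shift now-axes [-0.001  0.006  0.045] shift goal-axes [-0.001  0.005  0.045] rot [-0.001  0.    -0.   ]
[[336.72080795 188.34032143]]
```

View pics/p1.png

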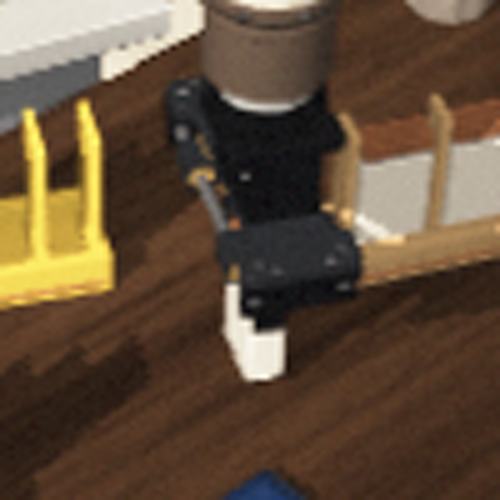

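The vial is upright at crop (258,340), clear of both racks. I'll lower it to contact.

>>> send_rows:
  linear:
    - [0,0,0.015]
    - [0,0,0.015]
    - [0,0,0.005]
    - [0,0,0.003]
    - [0,0,0.003]
    - [0,0,0]
    - [0,0,0]
  rot:
    - [0,0,0]
    - [0,0,0]
    - [0,0,0]
    - [0,0,0]
    - [0,0,0]
    - [0,0,0]
    - [0,0,0]
  gripper: [-1,-1,-1,-1,-1,-1,-1]

```text
t: 9.43
ee_pos: [531.0, 39.4, 57.3]
orientation: [-0.648, 0.762, -0.0, 0.0]
wrist_force: [-0.1, -0.7, -0.4]
finger_gap: 51.9
```

>>> send_rows:
  linear:
    - [0,0,0.003]
    - [0,0,0]
    - [0,0,0]
  rot:
    - [0,0,0]
    - [0,0,0]
    - [0,0,0]
  gripper: [-1,-1,-1]

```text
t: 9.8
ee_pos: [530.9, 39.4, 56.3]
orientation: [-0.648, 0.762, -0.0, -0.0]
wrist_force: [0.1, -0.4, -1.0]
finger_gap: 52.4
```

>>> send_rows:
  linear:
    - [0,0,0.003]
    - [0,0,0]
    - [0,0,0]
  rot:
    - [0,0,0]
    - [0,0,0]
    - [0,0,0]
  gripper: [-1,-1,-1]

```text
t: 10.18
ee_pos: [530.9, 39.3, 55.4]
orientation: [-0.648, 0.762, 0.0, -0.0]
wrist_force: [-0.7, -0.1, -2.1]
finger_gap: 51.6
```

>>> send_rows:
  linear:
    - [0,0,0.002]
    - [0,0,0]
    - [0,0,0]
  rot:
    - [0,0,0]
    - [0,0,0]
    - [0,0,0]
  gripper: [-1,-1,-1]

```text
t: 10.55
ee_pos: [530.9, 39.3, 55.3]
orientation: [-0.648, 0.762, -0.0, 0.0]
wrist_force: [-2.4, 0.3, 4.3]
finger_gap: 52.0
```

Contact felt (about +5 N). I'll release slowly, then rise.

>>> send_rows:
  linear:
    - [0,0,0]
    - [0,0,0]
    - [0,0,0]
    - [0,0,0]
    - [0,0,0]
    - [0,0,0]
    - [0,0,0]
    - [0,0,0]
  rot:
    - [0,0,0]
    - [0,0,0]
    - [0,0,0]
    - [0,0,0]
    - [0,0,0]
    - [0,0,0]
    - [0,0,0]
    - [0,0,0]
  gripper: [0.23,0.27,0.35,0.5,0.7,1,1,1]

```text
t: 11.55
ee_pos: [530.9, 39.4, 54.9]
orientation: [-0.648, 0.762, -0.0, 0.0]
wrist_force: [-0.1, -0.3, 0.3]
finger_gap: 86.1
```

>>> send_rows:
  linear:
    - [0,0,-0.03]
    - [0,0,-0.06]
    - [0,0,-0.08]
    - [0,0,-0.08]
    - [0,0,-0.08]
    - [0,0,0]
    - [0,0,0]
  rot:
    - [0,0,0]
    - [0,0,0]
    - [0,0,0]
    - [0,0,0]
    - [0,0,0]
    - [0,0,0]
    - [0,0,0]
  gripper: [1,1,1,1,1,1,1]

```text
t: 12.42
ee_pos: [530.3, 39.3, 153.4]
orientation: [-0.648, 0.762, 0.0, -0.0]
wrist_force: [-0.7, 0.8, -0.3]
finger_gap: 86.8
```

>>> send_rows:
  linear:
    - [0,0,0]
    - [0,0,0]
    - [0,0,0]
    - [0,0,0]
    - [0,0,0]
    - [0,0,0]
    - [0,0,0]
    - [0,0,0]
  rot:
    - [0,0,0.111]
    - [0,0,0.111]
    - [0,0,0.111]
    - [0,0,0.111]
    - [0,0,0.111]
    - [0,0,0.111]
    - [0,0,0.111]
    - [0,0,0.111]
  gripper: [1,1,1,1,1,1,1,1]

```text
t: 13.42
ee_pos: [530.1, 39.1, 152.5]
orientation: [-0.004, 1.0, -0.0, -0.001]
wrist_force: [-1.1, -0.8, 0.5]
finger_gap: 86.7
```

>>> send_rows:
  linear:
    - [0,0,0]
    - [0,0,0]
    - [0,0,0]
  rot:
    - [0,0,0.112]
    - [0,0,0]
    - [0,0,0]
  gripper: [1,1,1]

```text
t: 13.8
ee_pos: [530.5, 39.2, 153.2]
orientation: [0.079, 0.997, -0.0, -0.001]
wrist_force: [0.5, -0.0, -0.7]
finger_gap: 87.4
```

Run:
```python
from h import *
go(530.8,39.5,58,90+np.degrees(ST[2]))
s=capture("scene")
u,v=proj(s,[530,40,60])[0].astype(int)
V=place([box(0,0,0,105,52,26)],(530.8,39.5,ST[2]))
im=crop(s,u-50,v-60,100,100,5).copy()
h=((proj(s,V[0])-[u-50,v-60]+.5)*5).astype(np.int32)
for p in h: cv2.circle(im,tuple(int(a) for a in p),3,(0,255,0),-1)
cv2.imwrite("pics/p2.png",im)
```

```text
t 13.8 pos [530.5  39.2 153.2] gap 87.4 F [ 0.5 -0.  -0.7]
shift now-axes [-0.001  0.001  0.317] shift goal-axes [-0.001  0.001  0.317] rot [-0.    -0.001  0.002]
```

View pics/p2.png

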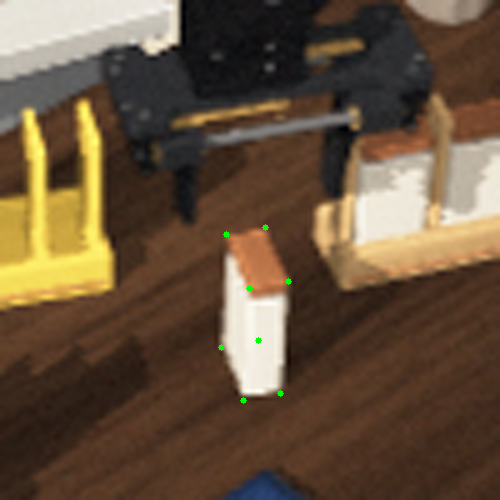

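The vial stands upright, lid at crop (258,262), base corner (245,397), matching the model to about 1 px, and the jaws are turned across its thickness. I'll go down and grip.

>>> send_rows:
  linear:
    - [0,0,0.06]
    - [0,0,0.08]
    - [0,0,0.08]
    - [0,0,0.06]
    - [0,0,0.037]
    - [0,0,0]
    - [0,0,0]
  rot:
    - [0,0,0.002]
    - [0,0,0]
    - [0,0,0]
    - [0,0,0]
    - [0,0,0]
    - [0,0,0]
    - [0,0,0]
  gripper: [1,1,1,1,1,1,1]

```text
t: 14.72
ee_pos: [531.5, 39.5, 59.4]
orientation: [0.082, 0.997, 0.0, 0.001]
wrist_force: [0.7, 0.4, -0.4]
finger_gap: 87.1
```

>>> send_rows:
  linear:
    - [0,0,0]
    - [0,0,0]
    - [0,0,0]
    - [0,0,0]
    - [0,0,0]
    - [0,0,0]
    - [0,0,0]
    - [0,0,0]
  rot:
    - [0,0,0]
    - [0,0,0]
    - [0,0,0]
    - [0,0,0]
    - [0,0,0]
    - [0,0,0]
    - [0,0,0]
    - [0,0,0]
  gripper: [0,-0.2,-0.3,-0.4,-0.6,-0.8,-1,-1]
  squeeze: 6

```text
t: 15.72
ee_pos: [530.9, 39.4, 58.7]
orientation: [0.082, 0.997, 0.0, 0.0]
wrist_force: [0.2, -0.4, -0.6]
finger_gap: 25.9
```

>>> send_rows:
  linear:
    - [0,0,0]
    - [0,0,0]
    - [0,0,-0.02]
    - [0,0,-0.05]
    - [0,0,-0.1]
    - [0,0,-0.15]
    - [0,0,-0.15]
    - [0,0,0]
  rot:
    - [0,0,0]
    - [0,0,0]
    - [0,0,0]
    - [0,0,0]
    - [0,0,0]
    - [0,0,0]
    - [0,0,0]
    - [0,0,0]
  gripper: [-1,-1,-1,-1,-1,-1,-1,-1]
  squeeze: 15

```text
t: 16.73
ee_pos: [533.3, 40.0, 205.1]
orientation: [0.082, 0.997, 0.002, 0.005]
wrist_force: [-0.0, 0.5, -0.6]
finger_gap: 26.2
```

Run:
```python
from h import *
go(*at(SE,0,66),205,180+np.degrees(SE[2]))
```

```text
t 16.73 pos [533.3  40.  205.1] gap 26.2 F [-0.   0.5 -0.6]
shift now-axes [0.309 0.843 0.001] shift goal-axes [-0.855  0.272  0.   ] rot [-0.003  0.007 -1.028]
```

>>> send_rows:
  linear:
    - [0,0,0]
    - [0,0,0]
    - [0,0,0]
    - [0,0,0]
    - [0,0,0]
    - [0,0,0]
    - [0,0,0]
    - [0,0,0]
  rot:
    - [0,0,-0.103]
    - [0,0,-0.103]
    - [0,0,-0.103]
    - [0,0,-0.103]
    - [0,0,-0.103]
    - [0,0,-0.103]
    - [0,0,-0.103]
    - [0,0,-0.103]
  gripper: [-1,-1,-1,-1,-1,-1,-1,-1]

```text
t: 17.73
ee_pos: [530.1, 39.2, 199.1]
orientation: [-0.538, 0.843, 0.0, -0.001]
wrist_force: [-0.1, 0.2, -1.4]
finger_gap: 26.1
```

>>> send_rows:
  linear:
    - [0,0,0]
    - [0,0,0]
    - [0,0,0]
    - [0,0,0]
  rot:
    - [0,0,-0.103]
    - [0,0,-0.101]
    - [0,0,0]
    - [0,0,0]
  gripper: [-1,-1,-1,-1]

```text
t: 18.23
ee_pos: [530.5, 39.2, 199.5]
orientation: [-0.662, 0.749, 0.0, -0.0]
wrist_force: [0.1, 0.6, -0.3]
finger_gap: 25.9
```

>>> send_rows:
  linear:
    - [-0.1,0.03,0]
    - [-0.15,0.048,0]
    - [-0.16,0.051,0]
    - [-0.16,0.051,0]
    - [-0.15,0.048,0]
    - [-0.09,0.03,0]
    - [-0.04,0.01,0]
    - [0,0,0]
  rot:
    - [0,0,0]
    - [0,0,0]
    - [0,0,0]
    - [0,0,0]
    - [0,0,0]
    - [0,0,0]
    - [0,0,0]
    - [0,0,0]
  gripper: [-1,-1,-1,-1,-1,-1,-1,-1]

```text
t: 19.23
ee_pos: [481.5, 302.3, 199.5]
orientation: [-0.663, 0.748, -0.0, -0.0]
wrist_force: [-0.6, -0.3, -1.4]
finger_gap: 25.9
```

Run:
```python
from h import *
go(*at(SE,0,66),205,180+np.degrees(SE[2]))
```

```text
t 19.23 pos [481.5 302.3 199.5] gap 25.9 F [-0.6 -0.3 -1.4]
shift now-axes [-0.008 -0.004 -0.018] shift goal-axes [-0.008 -0.004 -0.018] rot [ 0. -0. -0.]
```

>>> send_rows:
  linear:
    - [-0.008,-0.003,0.05]
    - [0,0,0.08]
    - [0,0,0.08]
    - [0,0,0.06]
    - [0,0,0.04]
    - [0,0,0]
    - [0,0,0]
  rot:
    - [0,0,0]
    - [0,0,0]
    - [0,0,0]
    - [0,0,0]
    - [0,0,0]
    - [0,0,0]
    - [0,0,0]
  gripper: [-1,-1,-1,-1,-1,-1,-1]

```text
t: 20.1
ee_pos: [483.2, 304.3, 107.2]
orientation: [-0.663, 0.748, -0.0, 0.0]
wrist_force: [-0.8, 0.6, -0.8]
finger_gap: 26.1
```

Run:
```python
from h import *
go(*at(SE,0,66),68,180+np.degrees(SE[2]))
o=observe();x,y,z=o["ee_pos"];f=z-58.7
out=[]
for n,o0 in(("scene",(370,105,60,65)),("top",(170,200,60,55))):
    c=capture(n);im=crop(c,*o0,6).copy()
    def dots(P,col):
        for p in ((proj(c,P)-o0[:2]+.5)*6).astype(int): cv2.circle(im,tuple(int(a) for a in p),2,col,-1)
    dots(place([box(0,0,f,f+105,26,52)],(x,y,SE[2]))[0],(0,255,0))
    dots(place([box(0,66,30,30.1,28.6,54.6)],SE)[0],(255,0,0)); dots(place([box(0,0,0,30,56,212)],SE)[0],(0,0,255)); dots(place([box(0,99,30,127,30,7)],SE)[0],(255,255,0))
    out.append(im[:330])
cv2.imwrite("pics/s1.png",np.hstack(out))
```

```text
t 20.1 pos [483.2 304.3 107.2] gap 26.1 F [-0.8  0.6 -0.8]
shift now-axes [-0.001  0.001  0.131] shift goal-axes [-0.001  0.001  0.131] rot [-0.  0. -0.]
```

View pics/s1.png

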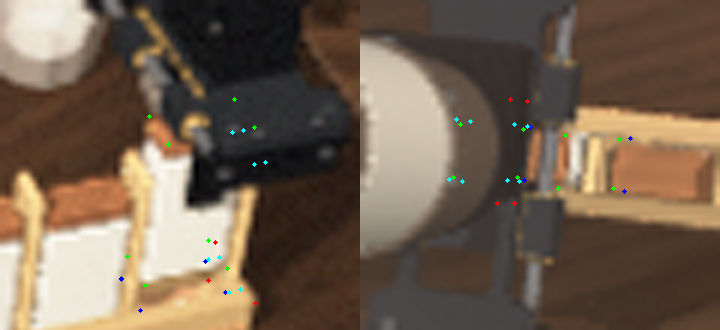

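Scene crop: the vial foot edge runs (145,283)–(228,263) against model dots (145,285)–(228,268), and it sits between its panels. I'll lower it gently while watching the force.

>>> send_rows:
  linear:
    - [0,0,0.03]
    - [0,0,0.01]
    - [0,0,0.01]
    - [0,0,0.007]
    - [0,0,0.007]
    - [0,0,0.005]
    - [0,0,0]
    - [0,0,0]
  rot:
    - [0,0,0]
    - [0,0,0]
    - [0,0,0]
    - [0,0,0]
    - [0,0,0]
    - [0,0,0]
    - [0,0,0]
    - [0,0,0]
  gripper: [-1,-1,-1,-1,-1,-1,-1,-1]

```text
t: 21.2
ee_pos: [482.9, 304.5, 88.5]
orientation: [-0.664, 0.748, -0.0, 0.0]
wrist_force: [-4.3, -1.0, 11.1]
finger_gap: 26.0
```

>>> send_rows:
  linear:
    - [0,0,0.005]
    - [0,0,0.005]
    - [0,0,0]
    - [0,0,0]
  rot:
    - [0,0,0]
    - [0,0,0]
    - [0,0,0]
    - [0,0,0]
  gripper: [-1,-1,-1,-1]

```text
t: 21.7
ee_pos: [483.1, 305.3, 87.7]
orientation: [-0.664, 0.748, -0.0, 0.001]
wrist_force: [-9.5, -0.4, 21.5]
finger_gap: 25.8
```

The chamfer pushes toward -x, so the pocket lies at smaller x. I'll back off, shift 2 mm and retry.

>>> send_rows:
  linear:
    - [0,0,-0.02]
    - [0,0,0]
    - [0,0.007,0]
    - [0,0,0.012]
    - [0,0,0.005]
    - [0,0,0]
    - [0,0,0]
  rot:
    - [0,0,0]
    - [0,0,0]
    - [0,0,0]
    - [0,0,0]
    - [0,0,0]
    - [0,0,0]
    - [0,0,0]
  gripper: [-1,-1,-1,-1,-1,-1,-1]

```text
t: 22.58
ee_pos: [481.2, 306.5, 86.1]
orientation: [-0.664, 0.748, 0.0, 0.002]
wrist_force: [-6.1, 3.2, 12.3]
finger_gap: 25.8
```

>>> send_rows:
  linear:
    - [0,0,0.005]
    - [0,0,0.005]
    - [0,0,0]
    - [0,0,0]
  rot:
    - [0,0,0]
    - [0,0,0]
    - [0,0,0]
    - [0,0,0]
  gripper: [-1,-1,-1,-1]

```text
t: 23.08
ee_pos: [482.1, 308.1, 84.7]
orientation: [-0.664, 0.748, 0.001, 0.004]
wrist_force: [-6.3, 4.9, 17.2]
finger_gap: 26.1
```

>>> send_rows:
  linear:
    - [0,0,-0.03]
    - [0,0,0]
    - [0,0,0]
  rot:
    - [0,0,0]
    - [0,0,0]
    - [0,0,0]
  gripper: [-1,-1,-1]

```text
t: 23.45
ee_pos: [481.9, 306.3, 90.5]
orientation: [-0.664, 0.748, 0.0, 0.002]
wrist_force: [-0.5, 5.4, 2.1]
finger_gap: 25.7
```

Run:
```python
from h import *
go(*at(SE,0,66),68,180+np.degrees(SE[2]))
o=observe();print(o["orientation"].round(4),o["torque"].round(2));x,y,z=o["ee_pos"];f=z-58.7
out=[]
o0=(370,105,50,60);c=capture("scene");k=10
im=crop(c,*o0,k).copy()
def dots(P,col):
    for p in ((proj(c,P)-o0[:2]+.5)*k).astype(int): cv2.circle(im,tuple(int(a) for a in p),3,col,-1)
dots(place([box(0,0,f,f+105,26,52)],(x,y,SE[2]))[0],(0,255,0))
dots(place([box(0,66,30,30.1,28.6,54.6)],SE)[0],(255,0,0)); dots(place([box(0,0,0,30,56,212)],SE)[0],(0,0,255)); dots(place([box(0,33,30,127,30,7)],SE)[0],(255,255,0));dots(place([box(0,99,30,127,30,7)],SE)[0],(255,0,255))
cv2.imwrite("pics/s2.png",im)
```

```text
t 23.45 pos [481.9 306.3  90.5] gap 25.7 F [-0.5  5.4  2.1]
shift now-axes [ 0.006 -0.004  0.075] shift goal-axes [ 0.006 -0.004  0.075] rot [-0.002  0.002  0.   ]
[-6.635e-01  7.481e-01  3.000e-04  2.200e-03] [ 1.92  0.27 -0.04]
```

View pics/s2.png

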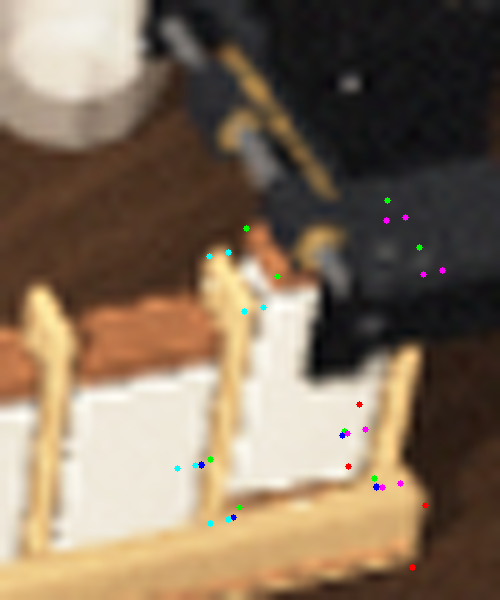

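The scene crop shows the vial leaning on its left (low-y) panel at (235,470), with a gap of about 1.3 px at the right panel (375,440). The force agrees (+y 5.4 N). I'll raise it and shift +y.

>>> send_rows:
  linear:
    - [-0.004,0,-0.02]
    - [-0.006,0,-0.02]
    - [0,0,0]
    - [0,0,0]
  rot:
    - [0,0,0]
    - [0,0,0]
    - [0,0,0]
    - [0,0,0]
  gripper: [-1,-1,-1,-1]

```text
t: 24.0
ee_pos: [480.6, 306.6, 101.5]
orientation: [-0.663, 0.748, -0.0, -0.001]
wrist_force: [0.7, -0.5, -1.3]
finger_gap: 25.7
```

```bash
cat > v.py <<'E'
# line fits of the vial's foot edge and rack: fit held vial pose in scene view, lower front part
from h import *
go(*at(SE,0,66),68,180+np.degrees(SE[2]))
o=observe();print(o["orientation"].round(4),o["torque"].round(2))
o0=(385,128,40,35);k=16;c=capture("scene");im=crop(c,*o0,k).copy()
x,y,z=o["ee_pos"];f=z-58.7
for P,col in((place([box(0,0,f,f+105,26,52)],(x,y,SE[2]))[0],(0,255,0)),(place([box(0,66,30,30.1,28.6,54.6)],SE)[0],(255,0,0)),(place([box(0,33,30,127,30,7)],SE)[0],(255,255,0)),(place([box(0,99,30,127,30,7)],SE)[0],(255,0,255))):
    for p in ((proj(c,P)-o0[:2]+.5)*k).astype(int): cv2.circle(im,tuple(int(a) for a in p),4,col,-1)
import sys;cv2.imwrite(sys.argv[1],im)
E
python3 v.py pics/s3.png
```

```text
t 24.0 pos [480.6 306.6 101.5] gap 25.7 F [ 0.7 -0.5 -1.3]
shift now-axes [ 0.006 -0.009  0.112] shift goal-axes [ 0.006 -0.008  0.112] rot [ 0.001 -0.001 -0.   ]
[-6.632e-01  7.484e-01 -2.000e-04 -1.200e-03] [ 0.02  0.06 -0.03]
```

View pics/s3.png

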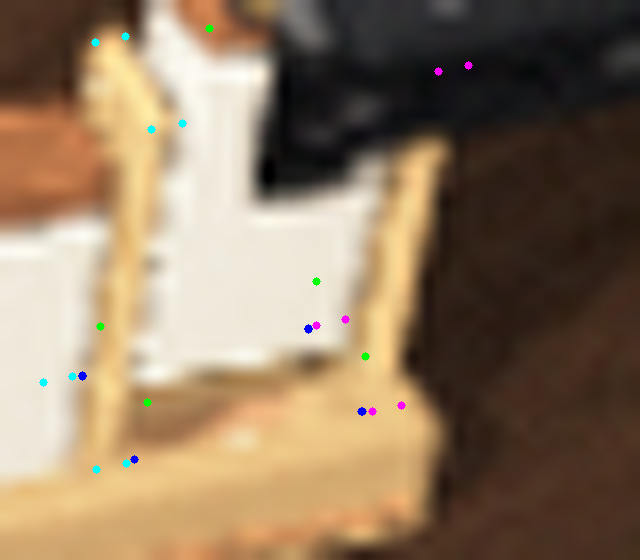

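```bash
cat > e.py <<'E'
from h import *
c=capture("scene");B=c["image"][:,:,2].astype(float)
print(B[140:158,390:412].astype(int))
o=observe();x,y,z=o["ee_pos"];f=z-58.7
P=np.array([[13,-26,f],[13,26,f],[13,-26,f+40],[13,26,f+40]]);print("model foot L,R; 40 up",proj(c,place([P],(x,y,SE[2]))[0]).round(2).tolist())
pts=[]
for u in range(395,406):
    col=B[:,u]
    for v in range(142,158):
        if col[v]>=165>col[v+1]: pts.append((u,v+(col[v]-165)/(col[v]-col[v+1])))
pts=np.array(pts);print(pts.round(2).tolist());print("slope",np.polyfit(pts[:,0],pts[:,1],1))
E
python3 e.py
```

```text
[[ 72  70 104 144 133 200 235 219 221 220 194 134 120 125 152 178 198 215
  170 106 142 115]
 [147 124 111 142 129 195 230 220 220 221 222 219 220 220 218 219 218 199
  142 119 141 101]
 [233 192 112 136 149 201 221 221 221 221 219 220 219 218 217 219 216 185
  140 141 133  84]
 [209 164 118 135 191 229 221 219 216 219 222 218 219 218 217 216 216 171
  108 142 125  56]
 [197 134 126 131 145 201 219 218 217 219 220 219 218 216 218 217 216 175
  105 143 122  47]
 [193 138 140 135 193 231 222 223 220 220 218 217 218 214 213 212 200 140
  102 142 114  29]
 [178 113 141 139 184 223 218 220 221 222 219 218 216 215 212 214 187 122
  114 134  99  25]
 [183 109 140 135 179 219 219 220 219 221 219 217 220 214 212 214 170 111
  139 134  85  22]
 [181 115 140 148 196 217 221 220 219 218 220 216 214 218 214 217 179 104
  141 128  60  23]
 [169 116 135 199 233 220 219 221 220 221 221 216 208 203 196 194 152 109
  145 121  43  23]
 [135 126 135 166 213 219 212 206 204 216 225 203 151 104  71  78 114 127
  148 120  27  22]
 [139 144 133 183 230 210 165 126  87  91  94  93  93  89  81 103 118 123
  1
[... 211 characters left out ...]
 111  80  80  77  75  81  99 125 136 129 128 139 140 132 133 132
  128 130 133 110]
 [113 131 101  85  83  83  97 110 128 163 168 133 134 134 134 132 132 133
  131 127 125 108]
 [126 121 110 117 117 129 131 134 132 131 132 137 137 132 132 127 124 119
  118 116 116  89]
 [124 132 132 133 132 134 134 132 136 133 132 123 115 117 116 115 114 116
  110 114 114  88]]
model foot L,R; 40 up [[393.8, 152.63], [407.41, 149.77], [395.24, 143.99], [409.07, 141.12]]
[[395.0, 151.4], [396.0, 151.0], [397.0, 150.51], [398.0, 150.33], [399.0, 150.41], [400.0, 150.46], [400.0, 155.08], [401.0, 150.35], [402.0, 149.75], [403.0, 149.38], [404.0, 149.25], [405.0, 149.25]]
slope [-2.03232504e-01  2.31890926e+02]
```

The vial has shifted and tilted (about 2–3°, foot toward -y) in the pads from the rim contact. I'll take it back to the worktop, square it there and regrip. That also lets me calibrate the scene camera against a known standing vial.

>>> send_rows:
  linear:
    - [0,0,-0.06]
    - [0,0,-0.1]
    - [0,0,-0.12]
    - [0,0,-0.06]
    - [0,0,0]
  rot:
    - [0,0,0]
    - [0,0,0]
    - [0,0,0]
    - [0,0,0]
    - [0,0,0]
  gripper: [-1,-1,-1,-1,-1]

```text
t: 24.72
ee_pos: [481.5, 307.9, 205.3]
orientation: [-0.663, 0.748, 0.0, 0.001]
wrist_force: [0.1, 0.2, -1.8]
finger_gap: 26.0
```

>>> send_rows:
  linear:
    - [0.1,-0.03,0]
    - [0.16,-0.05,0]
    - [0.16,-0.05,0]
    - [0.16,-0.05,0]
    - [0.16,-0.05,0]
    - [0.12,-0.04,0]
    - [0,0,0.1]
    - [0,0,0.12]
  rot:
    - [0,0,0]
    - [0,0,0]
    - [0,0,0]
    - [0,0,0]
    - [0,0,0]
    - [0,0,0]
    - [0,0,0]
    - [0,0,0]
  gripper: [-1,-1,-1,-1,-1,-1,-1,-1]

```text
t: 25.72
ee_pos: [530.1, 40.8, 136.4]
orientation: [-0.663, 0.749, 0.0, -0.0]
wrist_force: [0.8, 0.9, -1.1]
finger_gap: 26.0
```

>>> send_rows:
  linear:
    - [0,0,0.12]
    - [0,0,0.06]
    - [0,0,0.02]
    - [0,0,0]
    - [0,0,0]
  rot:
    - [0,0,0]
    - [0,0,0]
    - [0,0,0]
    - [0,0,0]
    - [0,0,0]
  gripper: [-1,-1,-1,-1,-1]

```text
t: 26.35
ee_pos: [531.1, 42.0, 78.7]
orientation: [-0.663, 0.748, -0.0, 0.001]
wrist_force: [-0.1, 0.3, -0.6]
finger_gap: 26.0
```

>>> send_rows:
  linear:
    - [0,0,0.03]
    - [0,0,0.025]
    - [0,0,0.007]
    - [0,0,0.007]
    - [0,0,0]
    - [0,0,0]
  rot:
    - [0,0,0]
    - [0,0,0]
    - [0,0,0]
    - [0,0,0]
    - [0,0,0]
    - [0,0,0]
  gripper: [-1,-1,-1,-1,-1,-1]

```text
t: 27.1
ee_pos: [530.4, 41.6, 58.0]
orientation: [-0.664, 0.748, -0.0, -0.0]
wrist_force: [-2.5, -0.6, 4.6]
finger_gap: 25.6
```

>>> send_rows:
  linear:
    - [0,0,0.005]
    - [0,0,0.003]
    - [0,0,0]
  rot:
    - [0,0,0]
    - [0,0,0]
    - [0,0,0]
  gripper: [-1,-1,-1]

```text
t: 27.48
ee_pos: [530.4, 41.0, 57.4]
orientation: [-0.664, 0.748, -0.0, -0.001]
wrist_force: [-6.0, -2.7, 17.3]
finger_gap: 25.5
```

>>> send_rows:
  linear:
    - [0,0,0]
    - [0,0,0]
    - [0,0,0]
    - [0,0,0]
    - [0,0,0]
    - [0,0,0]
  rot:
    - [0,0,0]
    - [0,0,0]
    - [0,0,0]
    - [0,0,0]
    - [0,0,0]
    - [0,0,0]
  gripper: [-1,-1,-0.38,-0.2,0.3,1]
  squeeze: 3

```text
t: 28.22
ee_pos: [530.7, 41.9, 54.7]
orientation: [-0.663, 0.748, 0.0, 0.0]
wrist_force: [1.4, -0.3, 0.0]
finger_gap: 47.5
```

>>> send_rows:
  linear:
    - [0,0,-0.03]
    - [0,0,-0.1]
    - [0,0,-0.15]
    - [0,0,-0.15]
    - [0,0,0]
    - [0,0,0]
  rot:
    - [0,0,0]
    - [0,0,0]
    - [0,0,0]
    - [0,0,0]
    - [0,0,0]
    - [0,0,0]
  gripper: [1,1,1,1,1,1]

```text
t: 28.98
ee_pos: [530.1, 41.8, 183.9]
orientation: [-0.663, 0.748, 0.0, 0.0]
wrist_force: [0.6, 0.7, -1.1]
finger_gap: 86.6
```

```bash
cat > f2.py <<'E'
from h import *
from scipy.optimize import minimize
go(530.4,41,58,180+np.degrees(SE[2]))
s=capture("scene");t=capture("top")
u,v=proj(s,[530,41,50])[0].astype(int);roi=(u-18,v-15,36,42)
def fit(M,mk,p0):
    f=lambda p:sum((render(c,place(mk,p),r)!=m).sum() for c,r,m in M)/K**2
    best=None
    for k in range(4):
        st=np.array(p0)+np.random.default_rng(k).normal(0,[2,2,.03])
        o=minimize(f,st,method="Nelder-Mead",options=dict(initial_simplex=np.array([st,st+[6,0,0],st+[0,6,0],st+[0,0,.1]]),maxiter=150))
        if best is None or o.fun<best.fun: best=o
    return best.fun.round(1),best.x.round(3)
def tm(c,roi,th):
    u,v,w,h=roi;g=cv2.resize(c["image"][v:v+h,u:u+w,0],None,fx=K,fy=K,interpolation=cv2.INTER_CUBIC)
    return (g>th).astype(np.uint8)
for th in(115,130,145):
    print(th,"vial",fit([(s,roi,tm(s,roi,th))],[box(0,0,0,105,26,52)],(530.4,41,-.12)),"rack",fit([(s,(344,122,72,52),tm(s,(344,122,72,52),th))],serving(2),(473,239,-.12)))
cv2.imwrite("pics/p3.png",np.hstack([crop(s,*roi,12),cv2.cvtColor(tm(s,roi,130)*255,cv2.COLOR_GRAY2BGR).repeat(2,0).repeat(2,1)[:504,:350]]) if 0 else crop(s,*roi,12))
E
python3 f2.py
```

```text
t 28.98 pos [530.1  41.8 183.9] gap 86.6 F [ 0.6  0.7 -1.1]
shift now-axes [ 0.003 -0.001  0.42 ] shift goal-axes [ 0.002 -0.001  0.42 ] rot [ 0.  0. -0.]
115 vial (np.float64(42.2), array([ 5.29198e+02,  3.69380e+01, -1.10000e-01])) rack (np.float64(228.9), array([ 4.72763e+02,  2.38934e+02, -1.18000e-01]))
130 vial (np.float64(42.6), array([ 5.29613e+02,  3.67940e+01, -1.39000e-01])) rack (np.float64(316.6), array([ 4.72271e+02,  2.39257e+02, -1.23000e-01]))
145 vial (np.float64(48.2), array([ 5.29022e+02,  3.70310e+01, -2.39000e-01])) rack (np.float64(400.3), array([ 4.71863e+02,  2.39699e+02, -1.22000e-01]))
```

```bash
cat >> f2.py <<'E'
print("fixed yaw")
for th in(115,130,145):
    out=[]
    for r,mk,p0 in((roi,[box(0,0,0,105,26,52)],(529.5,37)),((344,122,72,52),serving(2),(472.5,239))):
        m=tm(s,r,th);f=lambda p:(render(s,place(mk,(*p,-.12)),r)!=m).sum()
        p0=np.array(p0);o=minimize(f,p0,method="Nelder-Mead",options=dict(initial_simplex=np.array([p0-[3,3],p0+[6,0],p0+[0,6]])));out.append(o.x)
    b=at((*out[1],-.12),0,66);print(th,out[0].round(2),b.round(2),(b-out[0]).round(2))
E
python3 f2.py | tail -4
```

```text
fixed yaw
115 [529.21  37.01] [480.59 304.46] [-48.62 267.45]
130 [529.11  37.12] [480.2  304.79] [-48.91 267.67]
145 [528.3   37.49] [479.73 305.14] [-48.57 267.66]
```

View pics/p3.png

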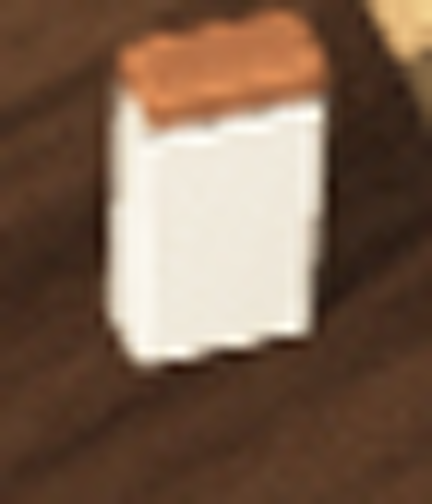

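Picture p3 (the last of 12): the vial stands upright and square, foot from (145,365) to (310,330). The scene view gives a bay-minus-vial shift of (-48.7, +267.6), stable across thresholds. I'll regrip at its true centre and carry it by that shift.

>>> send_rows:
  linear:
    - [0.013,0,0.08]
    - [0,0,0.12]
    - [0,0,0.12]
    - [0,0,0.06]
    - [0,0,0.04]
    - [0,0,0]
    - [0,0,0]
  rot:
    - [0,0,0]
    - [0,0,0]
    - [0,0,0]
    - [0,0,0]
    - [0,0,0]
    - [0,0,0]
    - [0,0,0]
  gripper: [1,1,1,1,1,1,1]

```text
t: 30.05
ee_pos: [530.8, 38.1, 58.5]
orientation: [-0.663, 0.748, -0.0, 0.001]
wrist_force: [1.0, 1.0, -0.4]
finger_gap: 87.4
```

>>> send_rows:
  linear:
    - [0,0,0]
    - [0,0,0]
    - [0,0,0]
    - [0,0,0]
    - [0,0,0]
    - [0,0,0]
    - [0,0,0]
  rot:
    - [0,0,0]
    - [0,0,0]
    - [0,0,0]
    - [0,0,0]
    - [0,0,0]
    - [0,0,0]
    - [0,0,0]
  gripper: [0,-0.2,-0.3,-0.4,-0.6,-1,-1]
  squeeze: 6

```text
t: 30.92
ee_pos: [530.1, 37.9, 57.8]
orientation: [-0.663, 0.748, 0.0, -0.0]
wrist_force: [-0.5, 0.1, -0.2]
finger_gap: 26.1
```

>>> send_rows:
  linear:
    - [0,0,0]
    - [0,0,-0.02]
    - [0,0,-0.06]
    - [0,0,-0.12]
    - [0,0,-0.15]
    - [0,0,-0.12]
    - [0,0,0]
    - [0,0,0]
  rot:
    - [0,0,0]
    - [0,0,0]
    - [0,0,0]
    - [0,0,0]
    - [0,0,0]
    - [0,0,0]
    - [0,0,0]
    - [0,0,0]
  gripper: [-1,-1,-1,-1,-1,-1,-1,-1]
  squeeze: 30

```text
t: 31.92
ee_pos: [529.2, 37.8, 198.2]
orientation: [-0.663, 0.748, 0.001, -0.001]
wrist_force: [0.6, 0.2, -1.7]
finger_gap: 25.7
```

>>> send_rows:
  linear:
    - [-0.1,0.03,0]
    - [-0.15,0.047,0]
    - [-0.16,0.05,0]
    - [-0.16,0.05,0]
    - [-0.15,0.047,0]
    - [-0.1,0.03,0]
    - [-0.046,0.014,0]
    - [0,0,0]
  rot:
    - [0,0,0]
    - [0,0,0]
    - [0,0,0]
    - [0,0,0]
    - [0,0,0]
    - [0,0,0]
    - [0,0,0]
    - [0,0,0]
  gripper: [-1,-1,-1,-1,-1,-1,-1,-1]

```text
t: 32.92
ee_pos: [480.9, 305.4, 197.6]
orientation: [-0.664, 0.748, -0.0, -0.001]
wrist_force: [0.6, -0.4, -1.0]
finger_gap: 26.0
```

>>> send_rows:
  linear:
    - [0,0,0]
    - [0,0,0]
  rot:
    - [0,0,0]
    - [0,0,0]
  gripper: [-1,-1]

```text
t: 33.17
ee_pos: [481.6, 304.4, 198.9]
orientation: [-0.663, 0.749, 0.0, -0.0]
wrist_force: [0.9, -0.6, -1.2]
finger_gap: 25.8
```

>>> send_rows:
  linear:
    - [0,0,0.06]
    - [0,0,0.1]
    - [0,0,0.1]
    - [0,0,0.06]
    - [0,0,0.03]
    - [0,0,0]
    - [0,0,0]
  rot:
    - [0,0,0]
    - [0,0,0]
    - [0,0,0]
    - [0,0,0]
    - [0,0,0]
    - [0,0,0]
    - [0,0,0]
  gripper: [-1,-1,-1,-1,-1,-1,-1]

```text
t: 34.05
ee_pos: [482.1, 305.8, 94.9]
orientation: [-0.663, 0.748, -0.0, 0.001]
wrist_force: [-0.5, -0.0, -1.5]
finger_gap: 26.1
```

>>> send_rows:
  linear:
    - [0,0,0.007]
    - [0,0,0.005]
    - [0,0,0.003]
    - [0,0,0]
    - [0,0,0]
  rot:
    - [0,0,0]
    - [0,0,0]
    - [0,0,0]
    - [0,0,0]
    - [0,0,0]
  gripper: [-1,-1,-1,-1,-1]

```text
t: 34.67
ee_pos: [481.5, 305.5, 89.4]
orientation: [-0.663, 0.748, -0.0, 0.0]
wrist_force: [0.4, 0.5, -1.6]
finger_gap: 25.7
```

>>> send_rows:
  linear:
    - [0,0,0.003]
    - [0,0,0.003]
    - [0,0,0.003]
    - [0,0,0]
    - [0,0,0]
  rot:
    - [0,0,0]
    - [0,0,0]
    - [0,0,0]
    - [0,0,0]
    - [0,0,0]
  gripper: [-1,-1,-1,-1,-1]

```text
t: 35.3
ee_pos: [481.5, 305.5, 86.6]
orientation: [-0.663, 0.748, -0.0, -0.0]
wrist_force: [0.3, -0.0, -0.5]
finger_gap: 26.0
```

```bash
python3 -c "
from h import *
o=observe();print(o['wrist_force'].round(1),o['torque'].round(2),o['ee_pos'].round(1))"
```

```text
[ 0.3 -0.  -0.5] [-0.03  0.12 -0.01] [481.5 305.5  86.6]
```

It is inside the rim with no force. Lowering on.

>>> send_rows:
  linear:
    - [0,0,0.005]
    - [0,0,0.005]
    - [0,0,0.006]
    - [0,0,0.006]
    - [0,0,0]
    - [0,0,0]
  rot:
    - [0,0,0]
    - [0,0,0]
    - [0,0,0]
    - [0,0,0]
    - [0,0,0]
    - [0,0,0]
  gripper: [-1,-1,-1,-1,-1,-1]

```text
t: 36.05
ee_pos: [481.5, 305.5, 80.1]
orientation: [-0.663, 0.748, -0.0, 0.0]
wrist_force: [-0.7, 0.5, -0.7]
finger_gap: 25.8
```

>>> send_rows:
  linear:
    - [0,0,0.006]
    - [0,0,0.006]
    - [0,0,0.006]
    - [0,0,0.006]
    - [0,0,0]
    - [0,0,0]
  rot:
    - [0,0,0]
    - [0,0,0]
    - [0,0,0]
    - [0,0,0]
    - [0,0,0]
    - [0,0,0]
  gripper: [-1,-1,-1,-1,-1,-1]

```text
t: 36.8
ee_pos: [481.5, 305.5, 72.9]
orientation: [-0.663, 0.748, -0.0, 0.0]
wrist_force: [-0.5, 0.7, -1.7]
finger_gap: 26.0
```

>>> send_rows:
  linear:
    - [0,0,0.005]
    - [0,0,0.004]
    - [0,0,0.003]
    - [0,0,0]
    - [0,0,0]
  rot:
    - [0,0,0]
    - [0,0,0]
    - [0,0,0]
    - [0,0,0]
    - [0,0,0]
  gripper: [-1,-1,-1,-1,-1]

```text
t: 37.42
ee_pos: [481.5, 305.5, 69.3]
orientation: [-0.663, 0.748, -0.0, 0.0]
wrist_force: [-0.3, 0.5, -1.2]
finger_gap: 26.0
```

>>> send_rows:
  linear:
    - [0,0,0.003]
    - [0,0,0.002]
    - [0,0,0]
    - [0,0,0]
  rot:
    - [0,0,0]
    - [0,0,0]
    - [0,0,0]
    - [0,0,0]
  gripper: [-1,-1,-1,-1]

```text
t: 37.92
ee_pos: [481.5, 305.5, 67.8]
orientation: [-0.663, 0.748, 0.0, 0.0]
wrist_force: [-0.7, -1.1, 0.1]
finger_gap: 26.0
```

>>> send_rows:
  linear:
    - [0,0,0.003]
    - [0,0,0.001]
    - [0,0,0]
    - [0,0,0]
  rot:
    - [0,0,0]
    - [0,0,0]
    - [0,0,0]
    - [0,0,0]
  gripper: [-1,-1,-1,-1]

```text
t: 38.42
ee_pos: [481.5, 305.5, 67.8]
orientation: [-0.664, 0.748, -0.0, 0.0]
wrist_force: [-3.2, -1.8, 5.6]
finger_gap: 26.0
```

It touched the pad at TCP 67.8, so the foot is at about 10 mm, as expected. I'll release and withdraw.

>>> send_rows:
  linear:
    - [0,0,0]
    - [0,0,0]
    - [0,0,0]
    - [0,0,0]
    - [0,0,0]
    - [0,0,0]
    - [0,0,0]
    - [0,0,0]
  rot:
    - [0,0,0]
    - [0,0,0]
    - [0,0,0]
    - [0,0,0]
    - [0,0,0]
    - [0,0,0]
    - [0,0,0]
    - [0,0,0]
  gripper: [-1,-0.38,-0.3,-0.1,0.3,1,1,1]
  squeeze: 5

```text
t: 39.42
ee_pos: [481.4, 305.5, 66.5]
orientation: [-0.663, 0.748, 0.0, 0.0]
wrist_force: [0.0, -0.0, -0.8]
finger_gap: 71.4
```

>>> send_rows:
  linear:
    - [0,0,-0.03]
    - [0,0,-0.08]
    - [0,0,-0.12]
    - [0,0,-0.15]
    - [0,0,-0.15]
    - [0.15,0,0]
    - [0.2,0,0]
    - [0.2,0,0]
  rot:
    - [0,0,0]
    - [0,0,0]
    - [0,0,0]
    - [0,0,0]
    - [0,0,0]
    - [0,0,0]
    - [0,0,0]
    - [0,0,0]
  gripper: [1,1,1,1,1,1,1,1]

```text
t: 40.42
ee_pos: [461.2, 140.2, 226.4]
orientation: [-0.664, 0.748, -0.0, 0.001]
wrist_force: [1.2, -0.3, 1.3]
finger_gap: 86.8
```

>>> send_rows:
  linear:
    - [0.2,0,0]
    - [0.2,0,0]
    - [0.15,0,0]
    - [0,0,0]
    - [0,0,0]
  rot:
    - [0,0,0]
    - [0,0,0]
    - [0,0,0]
    - [0,0,0]
    - [0,0,0]
  gripper: [1,1,1,1,1]

```text
t: 41.05
ee_pos: [442.1, -22.1, 226.1]
orientation: [-0.663, 0.748, -0.0, 0.001]
wrist_force: [0.3, 0.7, 0.2]
finger_gap: 86.9
```

```bash
cat > chk.py <<'E'
from h import *
from scipy.optimize import minimize
print(observe()["t"],observe()["ee_pos"].round(1))
s=capture("scene");t=capture("top")
old={"scene":cv2.imread("pics/scene0.png"),"top":cv2.imread("pics/top0.png")}
V=lambda z:serving(2)+[box(0,66,z,z+105,26,52)]
for n,c,r,p in(("scene",s,(344,122,72,52),(472.3,239.2,-.12)),("top",t,(182,212,82,34),(475.2,239.5,-.12))):
    m,_=mask(c,r)
    print(n,"mismatch vs foot height",{z:round(float((render(c,place(V(z),p),r)!=m).sum()/K**2),1) for z in(10,15,20,30)},"absent",round(float((render(c,place(serving(2),p),r)!=m).sum()/K**2),1))
# changes elsewhere
for n,c in(("scene",s),("top",t)):
    d=cv2.absdiff(c["image"][:,:,::-1],old[n]).max(2)
    for nm,P in dict(served_a=at(SE,0,0),served_b=at(SE,0,-66),short0=at(ST,0,0),short38=at(ST,0,38)).items():
        u,v=proj(c,[*P,70])[0].astype(int);print(n,nm,"mean diff",d[v-6:v+7,u-6:u+7].mean().round(1))
for nm,(u,v) in dict(salt=(186,215),pepper=(201,203),sugar_or_bowl=(165,241),yellow=(290,158)).items():
    print(nm,cv2.absdiff(s["image"][v-8:v+9,u-8:u+9,::-1],old["scene"][v-8:v+9,u-8:u+9]).mean().round(1))
np.save("last.npy",s["image"]);cv2.imwrite("pics/last.png",crop(s,344,110,75,64,8))
E
python3 chk.py
```

```text
41.05 [442.1 -22.1 226.1]
scene mismatch vs foot height {10: 128.6, 15: 143.8, 20: 159.7, 30: 192.0} absent 264.8
top mismatch vs foot height {10: 268.6, 15: 268.6, 20: 268.6, 30: 268.6} absent 268.6
scene served_a mean diff 5.5
scene served_b mean diff 5.4
scene short0 mean diff 9.1
scene short38 mean diff 5.4
top served_a mean diff 6.1
top served_b mean diff 7.1
top short0 mean diff 1.3
top short38 mean diff 1.2
salt 4.4
pepper 4.1
sugar_or_bowl 4.1
yellow 4.1
```

The foot-height fit is best at 10 mm (seated), and the other objects look unchanged. Handing in.

```bash
python3 -c "
from plant import order;print(order.hand_in())"
```

```text
the job is handed in; nothing more can be done
None
```

The tall vial is in the empty bay of the serving rack (+y end), resting on the bottom. I handed the job in at about 41 s of the 61 s allowed, with the gripper open and clear.

**What I did:** I took the vial out of the storage rack's y = -38 slot by its narrow edges. I stood it upright on the worktop near (530, 40), let go, and took it again by its broad faces.

**First insertion failed:** The vial caught on the bay's rim, at about 21 N on the wrist, and tilted 2–3° and slid about 4 mm in the pads. I withdrew it, stood it on the worktop again and squared it. I then measured the shift from vial to bay in one camera view and regripped. The second time it went in with no noticeable force.

**Last checks:**
- **Seating:** The vial touched the pad at TCP height 67.8 mm, which puts the foot at about 10 mm. The scene image also fits best with the foot at 10 mm.
- **Other objects:** The served vials and both mills look unchanged in the scene image. One short vial's patch changed a little more there (9 against about 5), which I put down to the tall vial's shadow being gone; it was unchanged in the top view. I didn't separately check the other things on the bar, apart from the shaker next to the mills and the yellow rack.
- **Not confirmed:** The top view couldn't tell whether the vial was in the bay, as its match score was the same either way. I had also used all 12 pictures, so the final state was checked by numbers only.

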